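# Cover the two egg warmers

### The job

Cover both egg warmers for the break, using only fingertips: push the raised flip lid over and down until it lies fully shut, without slamming it, and push the sliding cover fully home against its blue stop. Only push: do not lift the sliding cover off its rails, keep the rest of the arm off the warmers, and leave the sauce bottle, the spice jar, the meal tray and the spoon where they are.

Things in the scene. Friction and masses are not known exactly. Their poses are not given: they have to be found in the camera images.
- slide_well: Steel countertop egg warmer with sliding cover (brown eggs), fixed; housing 210 (x) x 190 (y) x 90 mm tall. Origin: centre of its underside, z up; its own x points away from the robot (yaw varies), towards a blue stop strip at x = +97 to +105 mm, top 106 mm above the counter. Two 8 mm wide rails at y = +-91 mm, tops 96 mm above the counter, run from x = -210 to +105 mm.
- slide_cover (a joint): Opening of the sliding cover in m: 0 = fully home (hard stop, its far edge 2 mm short of the blue strip), growing as it slides along the warmer's own -x towards the robot, up to 0.13. It stays where left; about 2 N moves it. The cover rests on its runners by its weight (about 0.5 kg) and could be lifted.
- cover_grip (a point): Centre of the top of the sliding cover's black grip block, 124 mm above the counter; block 12 (x) x 70 (y) x 26 mm tall, axes as slide_well. The aluminium cover below is 190 (x) x 168 (y) mm, upper face 98 mm above the counter, reaching 75 mm from the block's centre towards the robot, 115 mm away from it. When home the block is at x = -20, y = 0 mm of slide_well.
- flip_well: Steel countertop egg warmer with a hinged flip lid, fixed to the counter; housing 210 (x) x 190 (y) x 90 mm tall, holding white eggs. Origin at the centre of its underside, z up; its own x points away from the robot (yaw varies).
- flip_lid (a joint): Angle of the flip lid in rad: 0 = flat and shut (a hard stop), growing as it opens upward about a hinge on the rim farthest from the robot; 1.57 = upright. A stiff friction hinge: the lid stays at any angle and takes about 1 to 4 N at its free edge to push shut.
- flip_hinge (a point): Middle of the flip lid's hinge line, at x = +95 mm, y = 0, 92 mm above the counter in flip_well's frame; the line runs along that warmer's y. This frame turns with the lid: its -x points from the hinge along the lid to its free edge, its z is the lid's outward (upper) normal.
- flip_edge (a point): Middle of the flip lid's free edge on its outer (upper when shut) face, 195 mm from the hinge line; axes as flip_hinge. Lid: aluminium plate 180 mm wide (y), from 5 to 195 mm from the hinge line, 6 mm thick; its underside lies in the hinge line's plane, outer face 98 mm above the counter when shut. A red tab, 70 mm wide, 8 mm thick, projects 21 mm past the edge.
- sauce_bottle: Red sauce bottle with a white cap, 56 mm across, 150 mm tall, standing in front of the flip-lid warmer on the robot's side; origin at the centre of its underside. Leave alone.
- spice_jar: Amber spice jar, 48 mm across, 85 mm tall, standing behind the sliding-cover warmer; origin at the centre of its underside. Leave alone.
- meal_tray: Open black plastic meal tray, 170 x 120 x 45 mm, on the left of the counter; origin at the centre of its underside. Leave alone.
- spoon: Serving spoon 220 mm long lying on the right of the counter along its own x; origin at its underside, near its middle. Leave alone.

How it is judged:
At the end, for the whole second after the job is handed in: The flip lid is shut (under 0.035 rad, about 7 mm at its free edge), the sliding cover is home (within 5 mm of its stop) and down on its rails, and bottle, jar, tray and spoon are within 20 mm of where they started (value of joint slide_cover below 0.005 m and value of joint flip_lid below 0.035 rad and height (world z) of cover_grip below 0.128 m and distance of each of sauce_bottle, spice_jar, meal_tray, spoon from where it was at the start of the episode below 0.02 m); the robot touches nothing.
It fails at once if the sliding cover was lifted off its rails (more than 12 mm) (height (world z) of cover_grip above 0.136 m).
It fails at once if the flip lid was slammed (faster than 2.5 rad/s) (velocity of joint flip_lid below -2.5 rad/s).
It fails at once if the arm or the gripper's body, not the fingers, pushed on a warmer (over 5 N) (contact force between the arm and slide_well above 5 N or contact force between the arm and flip_well above 5 N).
It fails at once if the bottle, jar, tray or spoon was moved more than 20 mm or lifted (distance of any of sauce_bottle, spice_jar, meal_tray, spoon from where it was at the start of the episode above 0.02 m).
It also fails if it takes over 43 s, if anything falls off the work surface, if the arm or the gripper's body presses on something with over 40 N, if the wrist force passes 120 N, or if a joint passes its speed limit or range.

### The arm

A 6-joint arm with a two-finger parallel gripper is mounted at the origin on the work surface. World frame = base frame: x ahead of the robot, y to its left, z up, the work surface at z = 0. Lengths are in m, angles in rad, forces in N, time in s.
With the tool pointing down it reaches from about 0.375 to 0.975 m from the base axis. Payload 3.8 kg.
Tool frame: the origin (TCP) lies at the very end of the fingers, on their centre line; the grasp point (between the pads) lies 19 mm behind it; z points along the fingers, y is the line along which they close (so a half turn about z gives the same grasp; the last joint's range is limited). The gripper opens to 85 mm and grips with 20 to 120 N. Pads are 22 mm wide; open, the fingers measure 114 mm over their backs; the gripper's body (76 mm by 85 mm) begins 54 mm behind the grasp point. The pads swing forward as they close: fully open they stand 13 mm farther back than shut.
Start: joints at [1.115, 0.264, 1.604, -0, 1.274, -0.037], TCP at [0.274, 0.617, 0.21] pointing down, gripper open.
Joint ranges: [-2.63, 2.63], [-0.94, 2.18], [0.31, 2.57], [-1.31, 4.45], [0, 2.66], [-2.55, 2.55]. Speed limits (rad/s): [2.57, 2.57, 3.14, 3.14, 3.14, 3.14].

### API

Orientations are given as a rotation vector (axis times angle).
In Python, from workcell import bot, vision gives the robot as it stands. The module is installed in compiled form; this text tells all that it offers.
- The arm moves only by the tool play_rows, never from a script. Its argument "moves" is a list that holds one entry, the list of rows, each a list of 7 numbers: the turn, a rotation vector about the tool's x, y, z as a fraction of full scale, then the shift along the tool's x, y, z as a fraction of full scale, then the finger opening in mm, from 0 to 85.4. In form: [[[ax, ay, az, x, y, z, jaw], ...]]. A call has 1 to 5 rows; each row shifts and turns the commanded pose from where the row before left it, along the tool's axes as they then stand; what a row does not reach is not made up. Full scale, the value 1, is 0.1 m for a shift and 0.5 rad for a turn. A row lasts 1/12 s, in which the tool goes at most 41.7 mm and 7.16 degrees, less where a joint would pass 70% of its speed; a pose out of reach is approached as far as the arm can. A call with a number of a shift or a turn outside -1 to 1 is refused whole. A call with a gripper value outside its range is refused whole. The fingers move at their own pace and stop on an object; "newtons" is the grip in N (left out, the last holds). Time passes only in rows, so rows that do not move let the fingers close. It gives the time, the measured TCP pose, the force, the opening and the grip force at its end, in the units of the state.
- bot.read_state(): the state, without advancing time (a new reading comes with each control period).
- vision.read_camera(name): name is "side" or "top"; returns a dict with "image" (420x560x3 uint8, red, green, blue), "depth" (420x560 float32, m along the optical axis (not along the pixel's ray), 0 where there is no reading), "K" (3x3 intrinsics, pixels), "R" (3x3) and "t" (3): a world point X has camera coordinates R X + t. Camera axes: x right, y down, z forward; pixel columns grow to the right and rows downward; lengths in m; the calibration is good to about 2 mm. A picture is of the moment at which its call begins.
- bot.finish_job(): hands the job in; it is judged then, once.
The state is a dict: "time": time; "q": joint angles; "joint_vel": joint speeds; "joint_torque": joint torques, N m; "tool_pos": TCP position; "tcp_rot": TCP orientation; "wrist_force": force on the tool from outside, world axes, zero at the start; "torque": the same for the moment, N m; "width": opening from 0.0 (shut) to 1.0 (fully open); "grip_force": force on a finger pad.
Only numpy, scipy, OpenCV 4.12 (cv2) and the standard library are available. Lean on these libraries where they do the work, as an engineer would, in place of code of your own. Each camera call takes 0.05 s, during which the arm holds its last target. There are 200 camera calls.

## Working session

There is one attempt and no reset: what is moved stays moved. The work goes in short steps, Python scripts to look and compute and a tool call to move; the robot and the scene stay as the last step left them, time stands still between calls to the robot, and variables do not carry over. Pictures are saved under pics/ and viewed, at most 10 in all, crops included, and the job is handed in when it is done.

Besides the shell and the picture viewer there is one more tool, called as name(argument=value, ...) on one line, values as JSON. play_rows: Moves the arm, as the interface text tells. Its arguments: {"type":"object","properties":{"moves":{"type":"array","items":{"type":"array","items":{"type":"array","items":{"type":"number"}}}},"newtons":{"type":"number"}},"required":["moves"]}

```bash
mkdir -p pics; python3 - <<'E'
from workcell import bot, vision
import cv2, numpy as np
for n in ("top","side"):
    c=vision.read_camera(n); np.savez(f"pics/{n}0.npz",**c)
    cv2.imwrite(f"pics/{n}0.png",c["image"][:,:,::-1])
s=bot.read_state(); print(s["time"],s["tool_pos"],s["tcp_rot"],s["width"])
E
```

```text
0.1 [0.27419487 0.61603107 0.20918608] [-0.6529091  -3.07253053  0.00310484] 0.9988623214698568
```

View pics/top0.png

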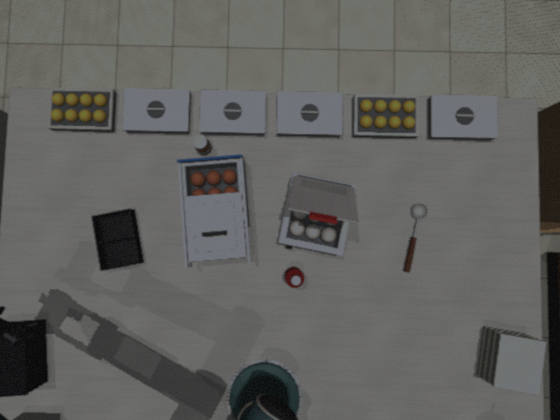

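View pics/side0.png

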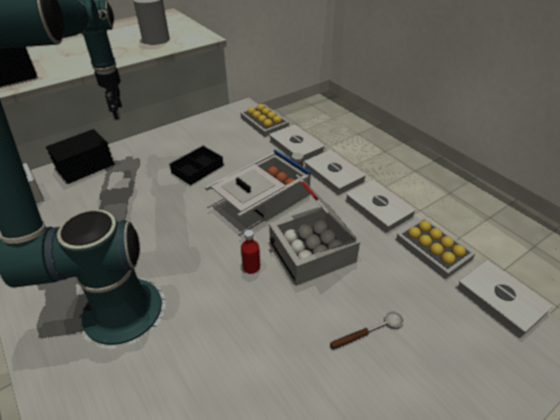

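```bash
cat > h.py <<'E'
import numpy as np
def world(c,u,v,z=None):
    K,R,t=c["K"],c["R"],c["t"]
    r=np.linalg.solve(K,[u,v,1.]); o=-R.T@t
    if z is None: return R.T@(r*c["depth"][int(round(v)),int(round(u))]-t)
    d=R.T@r; return o+d*(z-o[2])/d[2]
E
python3 - <<'E'
import cv2
a=cv2.imread("pics/top0.png")[145:295,170:370]
cv2.imwrite("pics/topc.png",cv2.convertScaleAbs(cv2.resize(a,None,fx=4,fy=4,interpolation=cv2.INTER_CUBIC),alpha=1.5))
b=cv2.imread("pics/side0.png")[140:290,200:400]
cv2.imwrite("pics/sidec.png",cv2.convertScaleAbs(cv2.resize(b,None,fx=4,fy=4,interpolation=cv2.INTER_CUBIC),alpha=1.5))
E
```

```text
(no output)
```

View pics/topc.png

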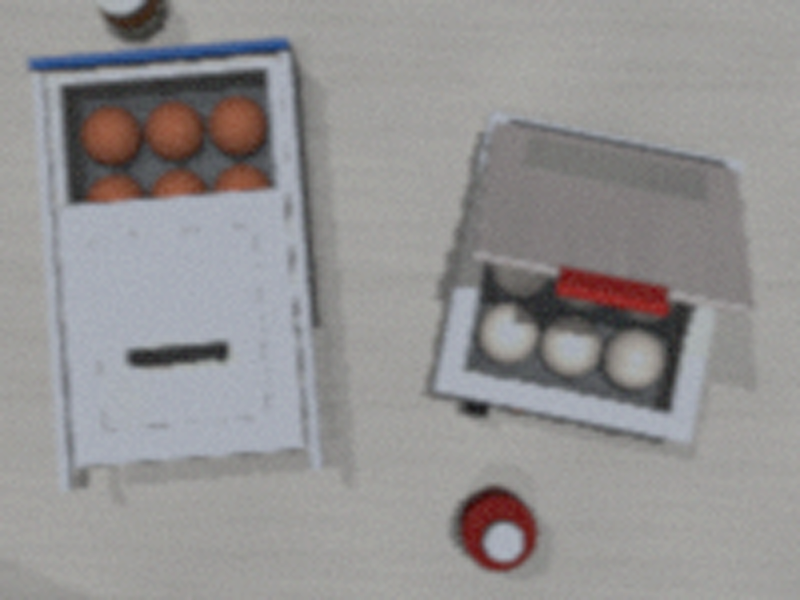

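View pics/sidec.png

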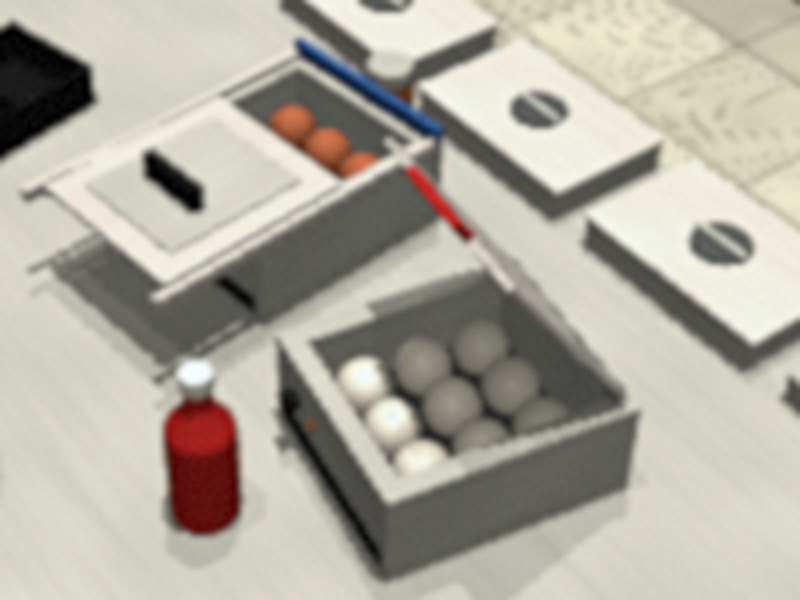

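The crop shows the blue stop at (32,63)–(288,43), the grip block at (178,353), the lid's hinge line at (500,120)–(740,163), its raised free edge at (475,257)–(750,305), and the bottle cap at (503,542).

```bash
python3 - <<'E'
import numpy as np
from h import world
c=dict(np.load("pics/top0.npz")); s=dict(np.load("pics/side0.npz"))
np.set_printoptions(precision=4,suppress=True)
print("cam",-c["R"].T@c["t"],-s["R"].T@s["t"])
f=lambda u,v,z=None:world(c,170+u/4-.4,145+v/4-.4,z)
g=lambda u,v,z=None:world(s,200+u/4-.4,140+v/4-.4,z)
for n,u,v,z in [("blueL",32,63,.106),("blueR",288,43,.106),("railL",70,487,.096),("railR",318,466,.096),("grip",178,353,.124),
 ("hL",500,118,.092),("hR",740,163,.092),("frontL",435,390,.09),("frontR",690,442,.09),("bottle",503,542,.15),("jar",125,0,.085)]:
    print(n,f(u,v,z),f(u,v))
for n,u,v in [("lid",600,200),("lid",600,240),("lid",600,255),("lid",680,270),("lid",520,235),("lid",520,150),("tab",610,290),("tab",612,285)]: print(n,f(u,v))
# plane fit of lid
P=np.array([f(u,v) for u in range(520,721,8) for v in range(150,270,6) if 0.19*(u-500)+135<v<0.175*(u-475)+245])
m=P.mean(0);n=np.linalg.svd(P-m)[2][2]; n*=np.sign(n[2]); print("lid normal",n,m,np.abs((P-m)@n).mean(),len(P))
print("side grip",g(173,172),g(173,172,.124),"tab",g(440,200))
E
```

```text
cam [ 0.4928 -0.0219  1.2487] [-0.0396 -0.8273  1.0064]
blueL [0.7073 0.2666 0.106 ] [0.7078 0.2674 0.1031]
blueR [0.7262 0.0803 0.106 ] [0.7473 0.0896 0.0027]
railL [0.4004 0.2293 0.096 ] [0.4004 0.2294 0.0955]
railR [0.4199 0.0506 0.096 ] [0.4198 0.0506 0.0955]
grip [0.4987 0.1502 0.124 ] [0.4987 0.1503 0.1236]
hL [ 0.6768 -0.0758  0.092 ] [ 0.6774 -0.076   0.0882]
hR [ 0.6476 -0.2522  0.092 ] [ 0.6477 -0.2524  0.0909]
frontL [ 0.4765 -0.0327  0.09  ] [ 0.4765 -0.0327  0.0908]
frontR [ 0.4434 -0.2184  0.09  ] [ 0.4396 -0.2333  0.0023]
bottle [ 0.3746 -0.0811  0.15  ] [ 0.3748 -0.081   0.1513]
jar [0.7601 0.2045 0.085 ] [0.7588 0.2034 0.091 ]
lid [ 0.6089 -0.1409  0.1762]
lid [ 0.578  -0.1364  0.2205]
lid [ 0.5674 -0.1353  0.2314]
lid [ 0.5588 -0.1864  0.2334]
lid [ 0.5793 -0.0839  0.2289]
lid [ 0.6477 -0.0885  0.134 ]
tab [ 0.5431 -0.1376  0.2691]
tab [ 0.5466 -0.1396  0.2626]
lid normal [ 0.9767 -0.138   0.1642] [ 0.6004 -0.15    0.1958] 0.016580532946424222 458
side grip [0.4971 0.1489 0.12  ] [0.4947 0.1446 0.124 ] tab [ 0.5335 -0.1515  0.2731]
```

play_rows(moves=[[[0,0,-0.24,0,0,0,0],[0,0,-0.24,0,0,0,0],[0,0,-0.24,0,0,0,0],[0,0,-0.24,0,0,0,0],[0,0,-0.1,0,0,0,0]]], newtons=30)

```text
time: 0.52
tool_pos: [0.2743, 0.6162, 0.2095]
tcp_rot: [0.183, -3.136, 0.002]
wrist_force: [-0.7, 0.8, -1.0]
width: 0.301
grip_force: 0.0
```

```bash
cat > go.py <<'E'
# prints shift (units of 0.1 m) in tool axes from the present pose to world points given as x,y,z
import sys,numpy as np
from scipy.spatial.transform import Rotation as Ro
from workcell import bot
np.set_printoptions(precision=3,suppress=True)
s=bot.read_state(); p=np.array(s["tool_pos"]); R=Ro.from_rotvec(s["tcp_rot"]).as_matrix()
print(s["time"],p,"x",R[:,0],"z",R[:,2],"F",np.array(s["wrist_force"]),s["width"])
for a in sys.argv[1:]:
    w=np.array(eval(a)); print(a,R.T@(w-p)*10); p=w
E
python3 go.py ".472,.147,.21" ".472,.147,.109"
```

```text
0.5167 [0.274 0.616 0.21 ] x [-0.993 -0.116  0.001] z [-0.001 -0.001 -1.   ] F [-0.665  0.78  -1.012] 0.30070463885765386
.472,.147,.21 [-1.418 -4.89   0.   ]
.472,.147,.109 [-0.001  0.001  1.01 ]
```

play_rows(moves=[[[0,0,0,-0.109,-0.376,0,0],[0,0,0,-0.109,-0.376,0,0],[0,0,0,-0.109,-0.376,0,0],[0,0,0,-0.109,-0.376,0,0],[0,0,0,-0.109,-0.376,0,0]]])

```text
time: 0.93
tool_pos: [0.3495, 0.434, 0.2097]
tcp_rot: [0.176, -3.136, 0.001]
wrist_force: [0.4, -0.4, -0.9]
width: 0.0
grip_force: 0.0
```

play_rows(moves=[[[0,0,0,-0.109,-0.376,0,0],[0,0,0,-0.109,-0.376,0,0],[0,0,0,-0.109,-0.376,0,0],[0,0,0,-0.109,-0.376,0,0],[0,0,0,-0.109,-0.376,0,0]]])

```text
time: 1.35
tool_pos: [0.4245, 0.2531, 0.21]
tcp_rot: [0.175, -3.136, 0.0]
wrist_force: [1.2, 0.0, 0.3]
width: 0.002
grip_force: 0.0
```

play_rows(moves=[[[0,0,0,-0.109,-0.376,0,0],[0,0,0,-0.109,-0.376,0,0],[0,0,0,-0.109,-0.376,0,0],[0,0,0,0,0,0,0]]])

```text
time: 1.68
tool_pos: [0.4714, 0.1407, 0.2101]
tcp_rot: [-0.166, 3.136, -0.005]
wrist_force: [-0.3, -0.7, -0.7]
width: 0.0
grip_force: 0.0
```

```bash
python3 go.py ".472,.147,.21" ".472,.147,.109"
```

```text
1.6833 [0.471 0.141 0.21 ] x [-0.994 -0.105 -0.001] z [ 0.001 -0.003 -1.   ] F [-0.259 -0.714 -0.689] 0.0003022097906923418
.472,.147,.21 [-0.013  0.062  0.001]
.472,.147,.109 [0.001 0.003 1.01 ]
```

play_rows(moves=[[[0,0,0,0.05,0.06,0.3,0],[0,0,0,0,0,0.3,0],[0,0,0,0,0,0.25,0],[0,0,0,0,0,0.15,0],[0,0,0,0,0,0,0]]])

```text
time: 2.1
tool_pos: [0.4598, 0.1512, 0.1058]
tcp_rot: [0.174, -3.128, 0.003]
wrist_force: [-1.4, 0.3, 0.4]
width: 0.002
grip_force: 0.0
```

```bash
python3 go.py ".5955,.1602,.109"; python3 - <<'E'
from workcell import vision
import cv2
b=vision.read_camera("side")["image"][100:250,180:380,::-1]
cv2.imwrite("pics/s1.png",cv2.convertScaleAbs(cv2.resize(b,None,fx=4,fy=4),alpha=1.5))
E
```

```text
2.1 [0.46  0.151 0.106] x [-0.994 -0.111  0.009] z [-0.009 -0.002 -1.   ] F [-1.354  0.305  0.424] 0.0024487426519881343
.5955,.1602,.109 [-1.358 -0.061 -0.044]
```

View pics/s1.png

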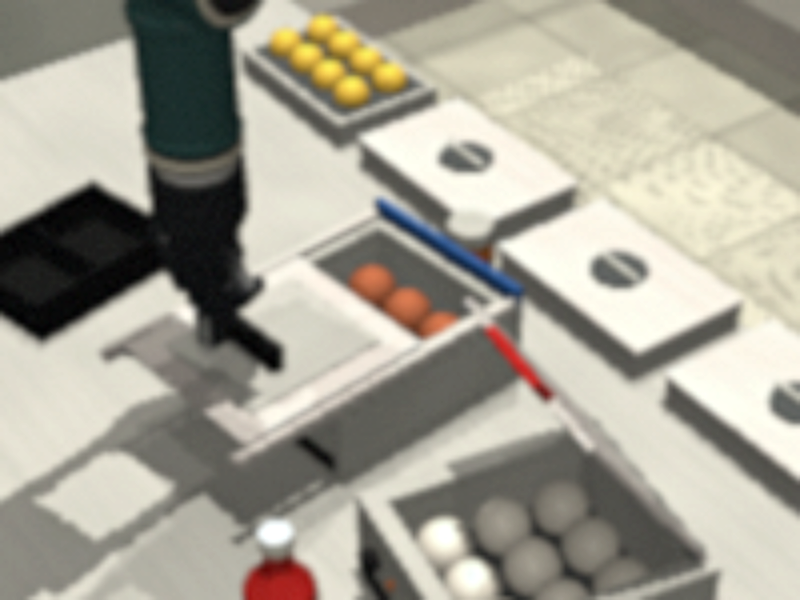

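Fingertips (210,330) stand just on the robot's side of the black block (250,340); now I push it home.

play_rows(moves=[[[0,0,0,-0.15,0,-0.03,0],[0,0,0,-0.15,0,0,0],[0,0,0,-0.15,0,0,0],[0,0,0,-0.15,0,0,0],[0,0,0,-0.15,0,0,0]]])

```text
time: 2.57
tool_pos: [0.5404, 0.1611, 0.1155]
tcp_rot: [-0.175, 3.134, 0.001]
wrist_force: [-0.3, 0.9, -0.1]
width: 0.003
grip_force: 0.0
```

```bash
python3 go.py ".579,.158,.109"
```

```text
2.5667 [0.54  0.161 0.116] x [-0.994 -0.111 -0.003] z [ 0.003  0.001 -1.   ] F [-0.331  0.936 -0.064] 0.002947710366348795
.579,.158,.109 [-0.38  -0.074  0.066]
```

play_rows(moves=[[[0,0,0,-0.08,-0.02,0.04,0],[0,0,0,-0.08,-0.02,0.02,0],[0,0,0,-0.06,0,0,0],[0,0,0,-0.05,0,0,0]]])

```text
time: 2.9
tool_pos: [0.5659, 0.1593, 0.1074]
tcp_rot: [0.174, -3.136, 0.0]
wrist_force: [0.1, -0.1, 0.6]
width: 0.003
grip_force: 0.0
```

play_rows(moves=[[[0,0,0,-0.04,0,0,0],[0,0,0,-0.04,0,0,0],[0,0,0,0,0,0,0]]])

```text
time: 3.15
tool_pos: [0.5743, 0.1604, 0.1076]
tcp_rot: [-0.175, 3.136, 0.0]
wrist_force: [-0.1, -0.1, 0.9]
width: 0.002
grip_force: 0.0
```

```bash
python3 go.py ".579,.158,.109"; python3 - <<'E'
from workcell import vision
import cv2
b=vision.read_camera("side")["image"][100:250,200:400,::-1]
cv2.imwrite("pics/s2.png",cv2.convertScaleAbs(cv2.resize(b,None,fx=4,fy=4),alpha=1.5))
E
```

```text
3.15 [0.574 0.16  0.108] x [-0.994 -0.111 -0.001] z [ 0.001  0.    -1.   ] F [-0.059 -0.11   0.927] 0.0019830624320451105
.579,.158,.109 [-0.044 -0.029 -0.014]
```

View pics/s2.png

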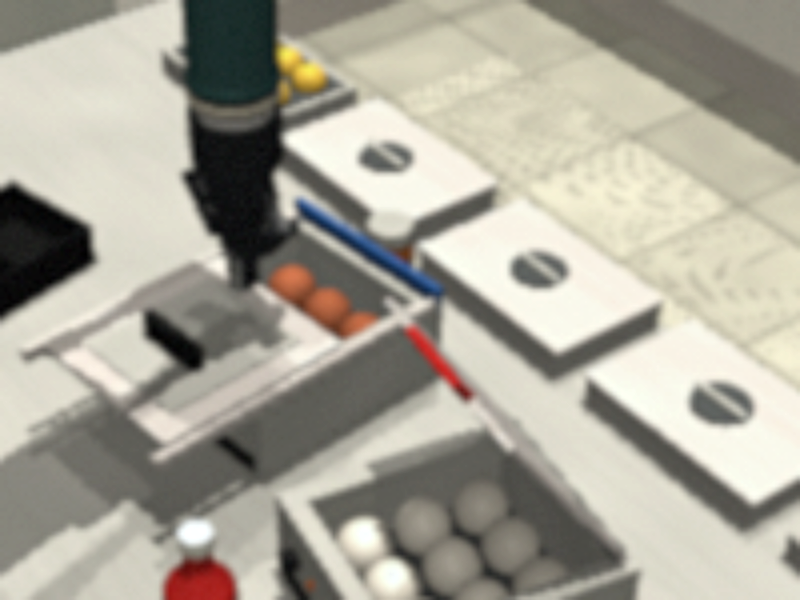

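The cover has not moved: block still at (175,335), fingertips at (243,285) beyond it. I check where the tip really is.

```bash
python3 - <<'E'
from workcell import vision,bot
import numpy as np,cv2
from h import world
np.set_printoptions(precision=4,suppress=True)
p=np.array(bot.read_state()["tool_pos"]);print(p)
for n in ("side","top"):
    c=vision.read_camera(n); q=c["K"]@(c["R"]@p+c["t"]); print(n,"proj",q/q[2])
    if n=="side":
        for u,v in [(260,171),(261,170),(261,165),(262,160),(264,155)]: print(u,v,world(c,u,v))
        for u,v in [(243.5,184)]: print("block",world(c,u,v),world(c,u,v,.124))
    else:
        b=c["image"][145:295,170:370,::-1]
        cv2.imwrite("pics/t2.png",cv2.convertScaleAbs(cv2.resize(b,None,fx=4,fy=4),alpha=1.5))
E
```

```text
[0.5738 0.1603 0.1075]
side proj [260.3649 175.5028   1.    ]
260 171 [0.5667 0.1497 0.1366]
261 170 [0.5687 0.1463 0.1419]
261 165 [0.5713 0.1489 0.16  ]
262 160 [0.5724 0.143  0.1833]
264 155 [0.5832 0.1463 0.1969]
block [0.4928 0.1375 0.1235] [0.4925 0.137  0.124 ]
top proj [212.3646 206.7823   1.    ]
```

View pics/t2.png

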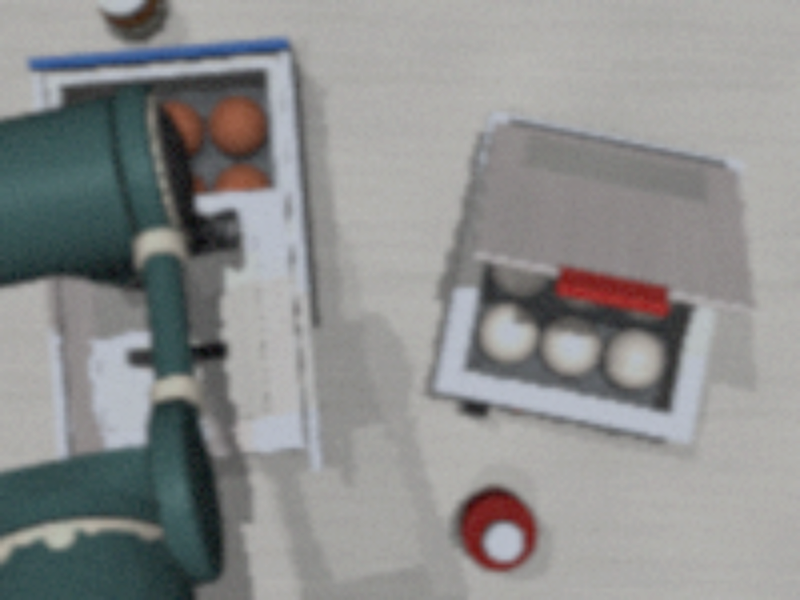

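```bash
python3 - <<'E'
from workcell import vision,bot
import numpy as np
from h import world
np.set_printoptions(precision=3,suppress=True,linewidth=220)
c=vision.read_camera("side")
g=c["image"].astype(int).sum(2)
print(g[164:182,252:270])
print(np.array([[world(c,u,v)[2] for u in range(252,270)] for v in range(164,182)]))
print(np.array([[world(c,u,v)[1] for u in range(252,270)] for v in range(164,182)]))
E
```

```text
[[428 433 425 366 254 146  84  55  41  29  18  40  72 108 141 163 176 190]
 [449 469 480 434 312 166 108 107  65  28  29  54 123 167 181 190 189 187]
 [464 488 498 468 349 173 116 124  84  37  30  64 142 188 194 190 184 186]
 [395 442 477 475 366 180 110 129  83  29  25  64 146 190 195 189 192 211]
 [317 351 397 430 354 187 120 133  96  48  22  58 135 184 185 192 201 227]
 [284 287 310 340 303 180 131 140 101  34  14  47 118 170 184 193 209 232]
 [269 270 265 271 247 171 133 132  93  41  43 114 176 198 187 186 200 223]
 [271 268 253 243 223 174 144 137  99  70 133 262 340 322 247 186 183 206]
 [268 269 264 249 235 212 189 169 150 159 224 338 411 408 357 283 221 192]
 [271 273 268 265 252 239 227 214 216 230 254 307 355 395 416 399 328 243]
 [266 271 274 271 265 250 239 235 243 255 259 262 278 325 393 436 409 332]
 [245 257 265 269 267 259 246 243 241 249 252 252 251 269 328 393 393 368]
 [219 229 239 245 259 261 259 251 242 242 242 246 252 256 277 309 319 315]
 [216 216 218 227 232 243 246 239 235 228 230 231 239 250 258 268 270 266]
 [215 219 220 215 207 202 205 208 203 205 205 216 
[... 3872 characters left out ...]
.167  0.165  0.165  0.156  0.155  0.154  0.155  0.154]
 [ 0.183  0.178  0.174  0.175  0.172  0.168  0.168  0.17   0.165  0.164  0.162  0.157  0.158  0.154  0.153  0.15   0.149  0.151]
 [ 0.179  0.172  0.172  0.17   0.167  0.168  0.163  0.162  0.16   0.159  0.154  0.156  0.154  0.149  0.151  0.149  0.143  0.141]
 [ 0.168  0.168  0.166  0.165  0.164  0.164  0.158  0.159  0.155  0.151  0.151  0.153  0.149  0.145  0.141  0.143  0.141  0.139]
 [ 0.171  0.166  0.164  0.16   0.16   0.154  0.15   0.149  0.151  0.153  0.149  0.145  0.143  0.145  0.137  0.138  0.131  0.135]
 [ 0.165  0.161  0.155  0.153  0.157  0.152  0.149  0.149  0.148  0.148  0.14   0.144  0.137  0.139  0.135  0.13   0.128  0.13 ]]
```

The tip's depth shows it about 20 mm higher than the reported TCP (0.128 vs 0.1075), so it passed over the block. I retreat above it and go 20 mm lower.

play_rows(moves=[[[0,0,0,0,0,-0.3,0],[0,0,0,0.3,0,0,0],[0,0,0,0.3,0,0,0],[0,0,0,0.3,0,0,0],[0,0,0,0.22,0,0,0]]])

```text
time: 3.77
tool_pos: [0.4597, 0.1474, 0.1371]
tcp_rot: [0.175, -3.135, 0.0]
wrist_force: [-0.3, -0.6, -0.3]
width: -0.002
grip_force: 0.0
```

play_rows(moves=[[[0,0,0,0,0,0,0],[0,0,0,0,0,0,0]]])

```text
time: 3.93
tool_pos: [0.4613, 0.1477, 0.1375]
tcp_rot: [-0.175, 3.136, 0.0]
wrist_force: [-0.5, 0.2, 0.7]
width: 0.002
grip_force: 0.0
```

```bash
python3 go.py ".463,.147,.137" ".463,.147,.088"
```

```text
3.9333 [0.461 0.148 0.137] x [-0.994 -0.111 -0.001] z [ 0.  0. -1.] F [-0.471  0.171  0.698] 0.0020546473839800094
.463,.147,.137 [-0.016 -0.009  0.005]
.463,.147,.088 [ 0.   -0.    0.49]
```

play_rows(moves=[[[0,0,0,0,0,0.2,0],[0,0,0,0,0,0.15,0],[0,0,0,0,0,0.13,0],[0,0,0,0,0,0,0],[0,0,0,0,0,0,0]]])

```text
time: 4.35
tool_pos: [0.4626, 0.1478, 0.0889]
tcp_rot: [0.174, -3.135, 0.0]
wrist_force: [-0.0, 0.2, -0.2]
width: -0.001
grip_force: 0.0
```

play_rows(moves=[[[0,0,0,-0.08,0,0,0],[0,0,0,-0.08,0,0,0],[0,0,0,-0.08,0,0,0],[0,0,0,-0.08,0,0,0],[0,0,0,-0.08,0,0,0]]])

```text
time: 4.77
tool_pos: [0.5034, 0.1524, 0.09]
tcp_rot: [-0.174, 3.136, 0.0]
wrist_force: [-2.0, 0.1, 2.0]
width: 0.003
grip_force: 1.2
```

```bash
cat > blk.py <<'E'
# where the black block's top is now: dark pixels at z .118-.127 in the side view
from workcell import vision
import numpy as np
c=vision.read_camera("side"); d=c["depth"]; v,u=np.nonzero((d>0)&(c["image"].sum(2)<150))
X=(np.linalg.solve(c["K"],np.array([u,v,np.ones(len(u))]))*d[v,u]-c["t"][:,None]).T@c["R"]
a=np.array([.9945,.105]); rel=(X[:,:2]-[.616,.162]); s=rel@a; l=rel@[-.105,.9945]
k=(X[:,2]>.104)&(X[:,2]<.128)&(abs(l)<.045)&(s>-.2)&(s<.05)
print("block/finger: n",k.sum(),"s",np.percentile(s[k],[5,50,95]).round(3),"z",X[k,2].max().round(3))
k&=abs(l)>.022; print("block ends: n",k.sum(),"s",np.percentile(s[k],[5,50,95]).round(3) if k.any() else None)
E
python3 go.py; python3 blk.py
```

```text
4.7667 [0.503 0.152 0.09 ] x [-0.994 -0.111 -0.001] z [ 0.001  0.    -1.   ] F [-2.008  0.109  1.956] 0.003325711897012559
block/finger: n 65 s [-0.123 -0.102 -0.096] z 0.128
block ends: n 20 s [-0.104 -0.102 -0.094]
```

Contact made, 2 N drag and the block is moving; about 80 mm remain.

play_rows(moves=[[[0,0,0,-0.13,0,0,0],[0,0,0,-0.13,0,0,0],[0,0,0,-0.13,0,0,0],[0,0,0,-0.13,0,0,0],[0,0,0,-0.1,0,0,0]]])

```text
time: 5.23
tool_pos: [0.5646, 0.159, 0.0891]
tcp_rot: [0.175, -3.136, 0.001]
wrist_force: [-1.4, -1.0, 0.9]
width: 0.0
grip_force: 1.2
```

play_rows(moves=[[[0,0,0,-0.05,0,0,0],[0,0,0,-0.05,0,0,0],[0,0,0,-0.05,0,0,0],[0,0,0,0,0,0,0]]])

```text
time: 5.57
tool_pos: [0.579, 0.1608, 0.0892]
tcp_rot: [0.174, -3.136, 0.0]
wrist_force: [-0.4, -0.9, -0.3]
width: -0.003
grip_force: 0.6
```

```bash
python3 go.py; python3 blk.py
```

```text
5.5667 [0.579 0.161 0.089] x [-0.994 -0.111  0.   ] z [-0. -0. -1.] F [-0.43  -0.945 -0.288] -0.0025650387713633655
block/finger: n 64 s [-0.048 -0.028 -0.019] z 0.128
block ends: n 19 s [-0.028 -0.025 -0.019]
```

Some millimetres to go; I creep until the force rises against the stop.

play_rows(moves=[[[0,0,0,-0.03,0,0,0],[0,0,0,-0.03,0,0,0],[0,0,0,0,0,0,0]]])

```text
time: 5.87
tool_pos: [0.5789, 0.1609, 0.0891]
tcp_rot: [0.174, -3.125, 0.002]
wrist_force: [-16.8, -2.0, 11.9]
width: 0.002
grip_force: 8.4
```

play_rows(moves=[[[0,0,0,-0.03,0,0,0],[0,0,0,-0.02,0,0,0],[0,0,0,0,0,0,0]]])

```text
time: 6.12
tool_pos: [0.5789, 0.1609, 0.089]
tcp_rot: [0.173, -3.115, 0.003]
wrist_force: [-28.7, -4.3, 23.4]
width: 0.001
grip_force: 15.3
```

```bash
python3 go.py; python3 blk.py
```

```text
6.1167 [0.579 0.161 0.089] x [-0.994 -0.111  0.022] z [-0.022 -0.003 -1.   ] F [-28.687  -4.259  23.383] 0.0012707518227423212
block/finger: n 62 s [-0.049 -0.027 -0.02 ] z 0.128
block ends: n 22 s [-0.028 -0.025 -0.02 ]
```

The cover is home: firm stop at 29 N, TCP unchanged. Back off, rise, turn towards the lid.

play_rows(moves=[[[0,0,0,0.15,0,0,0],[0,0,0,0.2,0,0,0],[0,0,0,0,0,-0.3,0],[0,0,0,0,0,-0.4,0],[0,0,0,0,0,-0.4,0]]])

```text
time: 6.58
tool_pos: [0.5531, 0.1581, 0.1991]
tcp_rot: [0.175, -3.134, 0.0]
wrist_force: [0.4, 0.3, 1.0]
width: -0.004
grip_force: 0.0
```

play_rows(moves=[[[0,0,0,0,0,-0.4,0],[0,0,0,0,0,-0.4,0],[0,0,0.2,0,0,-0.3,0],[0,0,0.2,0,0,0,0],[0,0,0.16,0,0,0,0]]])

```text
time: 7.0
tool_pos: [0.557, 0.1589, 0.3141]
tcp_rot: [0.271, 3.121, 0.005]
wrist_force: [0.1, -0.9, -0.5]
width: -0.002
grip_force: 0.0
```

```bash
python3 go.py ".578,-.15,.30" ".578,-.15,.25"; python3 blk.py
```

```text
7.0 [0.557 0.159 0.314] x [-0.985  0.172 -0.008] z [ 0.009  0.002 -1.   ] F [ 0.097 -0.863 -0.516] -0.002145626410329866
.578,-.15,.30 [-0.739 -3.007  0.135]
.578,-.15,.25 [ 0.004 -0.002  0.5  ]
block/finger: n 80 s [-0.03  -0.026 -0.02 ] z 0.125
block ends: n 31 s [-0.03  -0.026 -0.02 ]
```

play_rows(moves=[[[0,0,0,-0.092,-0.376,0,0],[0,0,0,-0.092,-0.376,0,0],[0,0,0,-0.092,-0.376,0,0],[0,0,0,-0.092,-0.376,0,0],[0,0,0,-0.092,-0.376,0,0]]])

```text
time: 7.47
tool_pos: [0.5685, -0.0363, 0.3092]
tcp_rot: [0.26, 3.13, 0.0]
wrist_force: [0.2, -0.5, -0.8]
width: -0.002
grip_force: 0.0
```

play_rows(moves=[[[0,0,0,-0.092,-0.376,0,0],[0,0,0,-0.092,-0.376,0,0],[0,0,0,-0.092,-0.376,0,0],[0,0,0,0,0,0.1,0],[0,0,0,0,0,0,0]]])

```text
time: 7.88
tool_pos: [0.5759, -0.1524, 0.297]
tcp_rot: [-0.268, -3.128, -0.001]
wrist_force: [-0.1, 0.9, -0.6]
width: 0.002
grip_force: 0.0
```

```bash
python3 go.py ".578,-.15,.25"; python3 - <<'E'
from workcell import vision
import cv2
b=vision.read_camera("side")["image"][100:250,250:450,::-1]
cv2.imwrite("pics/s3.png",cv2.convertScaleAbs(cv2.resize(b,None,fx=4,fy=4),alpha=1.5))
E
```

```text
7.8833 [ 0.576 -0.152  0.297] x [-0.985  0.17   0.003] z [-0.002  0.001 -1.   ] F [-0.067  0.945 -0.638] 0.001515451528810675
.578,-.15,.25 [-0.018  0.027  0.47 ]
```

View pics/s3.png

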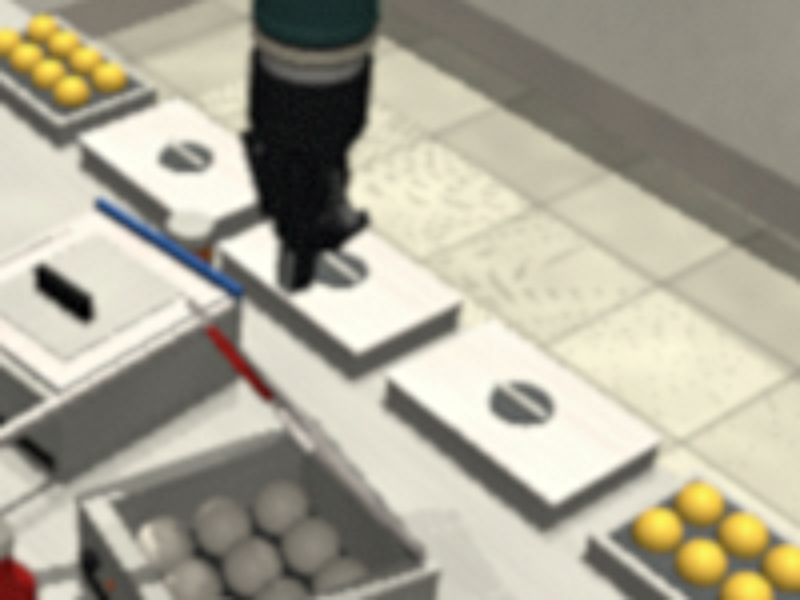

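Cover is flush with the blue stop; the fingertip (295,285) is above the lid. I come down onto the outer face.

play_rows(moves=[[[0,0,0,-0.02,0,0.2,0],[0,0,0,0,0,0.15,0],[0,0,0,0,0,0.1,0],[0,0,0,0,0,0,0]]])

```text
time: 8.27
tool_pos: [0.5772, -0.149, 0.2514]
tcp_rot: [-0.261, -3.126, -0.002]
wrist_force: [0.3, 0.6, -0.5]
width: 0.002
grip_force: 0.0
```

play_rows(moves=[[[0,0,0,0.02,0,0.08,0],[0,0,0,0.02,0,0.08,0],[0,0,0,0.03,0,0.08,0]]])

```text
time: 8.52
tool_pos: [0.5724, -0.1495, 0.2307]
tcp_rot: [0.263, 3.129, -0.0]
wrist_force: [1.3, 1.2, -0.7]
width: 0.001
grip_force: 0.0
```

play_rows(moves=[[[0,0,0,0.06,0,0.08,0],[0,0,0,0.06,0,0.08,0],[0,0,0,0.06,0,0.08,0]]])

```text
time: 8.77
tool_pos: [0.554, -0.1469, 0.2063]
tcp_rot: [0.265, 3.129, -0.0]
wrist_force: [1.3, -0.0, 2.5]
width: 0.006
grip_force: 1.0
```

```bash
cat > lid.py <<'E'
# lid angle: bright/grey non-finger points right and left of finger, over the lid, in top view
from workcell import vision
import numpy as np
c=vision.read_camera("side"); T=vision.read_camera("top")
for n,c in (("side",c),("top",T)):
    d=c["depth"]; im=c["image"].astype(int); v,u=np.nonzero((d>0))
    X=(np.linalg.solve(c["K"],np.array([u,v,np.ones(len(u))]))*d[v,u]-c["t"][:,None]).T@c["R"]
    rel=X[:,:2]-[.6622,-.164]; s=-(rel@[.9856,-.169]); l=rel@[.169,.9856]; h=X[:,2]-.092; r=np.hypot(s,h)
    k=(abs(l)<.085)&(abs(l)>.03)&(r>.1)&(r<.19)&(h>-.02)&(s>-.02); a=np.arctan2(h[k],s[k])
    H,e=np.histogram(a,bins=np.arange(-.1,1.6,.05)); print(n,[(round(x,2),int(m)) for x,m in zip(e,H) if m>15])
    q=(im[v,u,0]>90)&(im[v,u,1]<50)&(X[:,0]>.43)&(X[:,2]>.085)
    if q.any(): print(" red tab",X[q].mean(0).round(3),"ang",np.arctan2(h[q],s[q]).mean().round(3),q.sum())
E
python3 go.py; python3 lid.py
```

```text
8.7667 [ 0.554 -0.147  0.206] x [-0.986  0.168 -0.001] z [ 0.001 -0.    -1.   ] F [ 1.346 -0.033  2.485] 0.005558666317350235
side [(np.float64(-0.1), 53), (np.float64(-0.05), 138), (np.float64(0.8), 160)]
 red tab [ 0.52  -0.119  0.257] ang 0.841 5
top [(np.float64(-0.05), 100), (np.float64(0.0), 29), (np.float64(0.8), 198), (np.float64(0.85), 80)]
```

Lid is in contact and turning (0.83 rad, 2.5 N). I follow its arc.

play_rows(moves=[[[0,0,0,0.08,0,0.08,0],[0,0,0,0.08,0,0.08,0],[0,0,0,0.07,0,0.09,0],[0,0,0,0.07,0,0.09,0]]])

```text
time: 9.2
tool_pos: [0.5244, -0.1419, 0.1723]
tcp_rot: [0.265, 3.129, -0.0]
wrist_force: [0.8, 0.2, 2.8]
width: 0.001
grip_force: 0.7
```

play_rows(moves=[[[0,0,0,0.06,0,0.1,0],[0,0,0,0.06,0,0.1,0],[0,0,0,0.045,0,0.11,0],[0,0,0,0.045,0,0.11,0]]])

```text
time: 9.53
tool_pos: [0.5031, -0.1382, 0.1291]
tcp_rot: [-0.265, -3.13, -0.0]
wrist_force: [-1.1, -0.3, 0.9]
width: 0.0
grip_force: 0.6
```

```bash
python3 go.py; python3 lid.py
```

```text
9.5333 [ 0.503 -0.138  0.129] x [-0.986  0.168  0.001] z [-0.001  0.    -1.   ] F [-1.075 -0.279  0.906] 0.0003939974580179099
side [(np.float64(-0.05), 106), (np.float64(0.3), 460)]
top [(np.float64(0.3), 377), (np.float64(0.35), 29)]
```

play_rows(moves=[[[0,0,0,0.03,0,0.09,0],[0,0,0,0.03,0,0.09,0],[0,0,0,0.015,0,0.08,0],[0,0,0,0.01,0,0.07,0],[0,0,0,0,0,0.06,0]]])

```text
time: 10.05
tool_pos: [0.495, -0.1368, 0.0904]
tcp_rot: [-0.265, -3.129, -0.0]
wrist_force: [-0.8, -0.4, 1.2]
width: 0.001
grip_force: 0.5
```

play_rows(moves=[[[0,0,0,0,0,0.05,0],[0,0,0,0,0,0.04,0],[0,0,0,0,0,0.03,0],[0,0,0,0,0,0,0]]])

```text
time: 10.38
tool_pos: [0.4951, -0.1367, 0.0785]
tcp_rot: [-0.265, -3.129, -0.001]
wrist_force: [-0.2, 0.7, -0.3]
width: -0.004
grip_force: 0.0
```

```bash
python3 go.py; python3 lid.py
```

```text
10.3833 [ 0.495 -0.137  0.079] x [-0.986  0.168  0.001] z [-0.001  0.    -1.   ] F [-0.18   0.739 -0.281] -0.003754290602810978
side [(np.float64(-0.05), 20), (np.float64(0.0), 488), (np.float64(0.05), 103)]
top [(np.float64(0.0), 160), (np.float64(0.05), 249)]
```

Nearly shut; press gently until the force rises.

play_rows(moves=[[[0,0,0,0,0,0.03,0],[0,0,0,0,0,0.03,0],[0,0,0,0,0,0,0]]])

```text
time: 10.73
tool_pos: [0.4965, -0.1372, 0.077]
tcp_rot: [0.265, 3.129, -0.001]
wrist_force: [-7.6, 2.6, 20.7]
width: -0.002
grip_force: 10.7
```

```bash
python3 go.py; python3 lid.py
```

```text
10.7333 [ 0.496 -0.137  0.077] x [-0.986  0.168 -0.001] z [ 0.001 -0.    -1.   ] F [-7.626  2.645 20.732] -0.0024909712130113644
side [(np.float64(-0.05), 23), (np.float64(0.0), 534), (np.float64(0.05), 50)]
top [(np.float64(0.0), 209), (np.float64(0.05), 202)]
```

Hard stop at 21 N with the tip at lid-shut height. Rise clear and check.

play_rows(moves=[[[0,0,0,0,0,-0.1,0],[0,0,0,0,0,-0.3,0],[0,0,0,0,0,-0.4,0],[0,0,0,0,0,-0.4,0],[0,0,0,0,0,-0.4,0]]])

```text
time: 11.25
tool_pos: [0.4951, -0.1367, 0.235]
tcp_rot: [-0.265, -3.13, -0.0]
wrist_force: [0.7, -0.4, 0.4]
width: -0.001
grip_force: 0.0
```

```bash
python3 go.py; python3 lid.py; python3 blk.py; python3 - <<'E'
from workcell import vision
import cv2,numpy as np
from h import world
c=vision.read_camera("side"); b=c["image"][120:320,180:420,::-1]
d=c["depth"]; v,u=np.nonzero(d>0)
X=(np.linalg.solve(c["K"],np.array([u,v,np.ones(len(u))]))*d[v,u]-c["t"][:,None]).T@c["R"]
rel=X[:,:2]-[.6622,-.164]; s=-(rel@[.9856,-.169]); l=rel@[.169,.9856]
k=(abs(l)<.07)&(X[:,2]<.13)&(X[:,2]>.08)&(s>.03)&(s<.185); print("lid slope",np.polyfit(s[k],X[k,2],1),k.sum())
cv2.imwrite("pics/s4.png",cv2.convertScaleAbs(cv2.resize(b,None,fx=3,fy=3),alpha=1.5))
E
```

```text
11.25 [ 0.495 -0.137  0.235] x [-0.986  0.168  0.   ] z [-0.  0. -1.] F [ 0.697 -0.386  0.35 ] -0.0006440257541913183
side [(np.float64(-0.05), 18), (np.float64(0.0), 733), (np.float64(0.05), 75)]
top [(np.float64(0.0), 291), (np.float64(0.05), 232)]
block/finger: n 76 s [-0.029 -0.026 -0.021] z 0.125
block ends: n 26 s [-0.029 -0.026 -0.02 ]
lid slope [-0.00967815  0.09793564] 1726
```

View pics/s4.png

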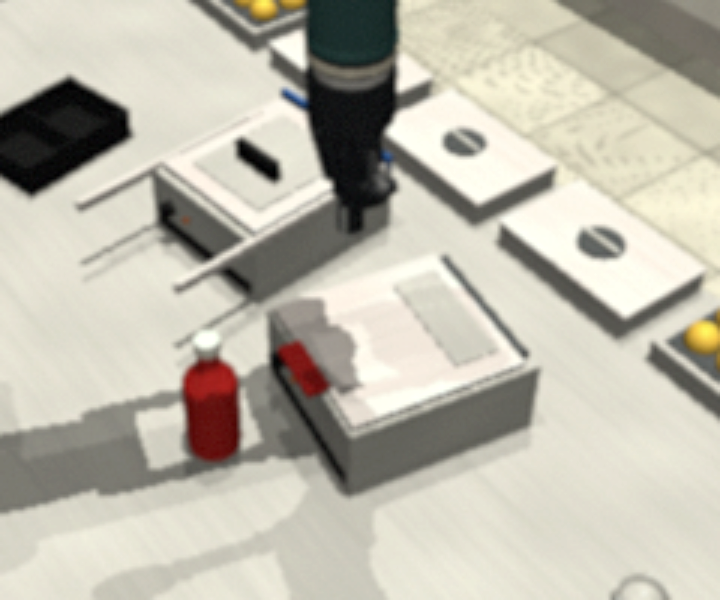

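The picture shows the lid lying flat (tab at (303,368)) and the cover home with its block at (258,158). The bottle is still in place, and the arm is clear of everything.

```bash
python3 -c "
from workcell import bot
print(bot.finish_job())"
```

```text
the job is handed in; nothing more can be done
None
```

I handed the job in at about 11 s: the flip lid is shut (measured flat to about 0.01 rad) and the sliding cover is home against its stop, and the hand-in returned no verdict. The first push on the cover passed over its grip block without moving it, because the fingertips sat about 20 mm higher than reported. I didn't measure the bottle, jar, tray or spoon for movement afterwards.

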